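# Pick the heat sink and lock it in the assembly fixture

### The arm

A 6-joint arm with a two-finger parallel gripper is mounted at the origin on the work surface. World frame = base frame: x ahead of the robot, y to its left, z up, the work surface at z = 0. Lengths are in m, angles in rad, forces in N, time in s.
With the tool pointing down it reaches from about 0.35 to 0.775 m from the base axis. Payload 7.3 kg.
Tool frame: the origin (TCP) lies on the front face of the gripper's body, between the roots of the fingers; the fingertips stand ahead of it and the grasp point (between the pads) lies 47 mm ahead of it (finger_overhang is the z of the fingertips in the tool frame, in m); z points along the fingers, y is the line along which they close (so a half turn about z gives the same grasp; the last joint's range is limited). The gripper opens to 92 mm and grips with 3 to 60 N. Pads are 19 mm wide; open, the fingers measure 130 mm over their backs; the gripper's body (75 mm by 190 mm) begins 47 mm behind the grasp point.
Start: joints at [1.109, 0.342, 1.524, -0, 1.275, -0.146], TCP at [0.163, 0.499, 0.292] pointing down, gripper open.
Joint ranges: [-2.53, 2.53], [-0.77, 2.02], [0.04, 2.7], [-1, 4.14], [0.28, 2.66], [-3.11, 3.11]. Speed limits (rad/s): [2.57, 2.57, 3.14, 3.14, 3.14, 3.14].

### API

Orientations are given as [roll, pitch, yaw] about the fixed x, y, z axes, in that order (R = Rz(yaw) Ry(pitch) Rx(roll)).
In Python, from cell import * gives the robot as it stands. The module is installed in compiled form; this text tells all that it offers.
- The arm moves only by the tool arm_command, never from a script. Its argument "series" is a list of rows, each an object of numbers: "x", "y", "z": the shift along the tool's x, y, z in mm; "rx", "ry", "rz": the turn, a rotation vector about the tool's x, y, z in degrees. A call has 1 to 20 rows; each row is the pose to reach, as a shift and turn from the pose commanded when the call began, along the tool's axes at that moment; what a row does not reach only later rows make up. A row lasts 1/10 s, in which the tool goes at most 50 mm and 8.59 degrees, less where a joint would pass 70% of its speed; a pose out of reach is approached as far as the arm can. A call with a gripper value outside its range is refused whole. "hand" is the finger opening in mm, from 0 to 91.8, set as the call begins (left out, the last holds). The fingers move at their own pace and stop on an object; "squeeze" is the grip in N (left out, the last holds). Time passes only in rows, so rows that repeat a pose let the fingers close. It gives the time, the measured TCP pose, the force, the opening and the grip force at its end, in the units of the state.
- observe(): the state, without advancing time (a new reading comes with each control period).
- read_camera(name): name is "scene" or "top"; returns a dict with "pixels" (480x640x3 uint8, blue, green, red), "K" (3x3 intrinsics, pixels), "k1" (the pictures are not rectified: a ray, as slopes to the right and down, at radius r is drawn at 1 + k1 r^2 times it, then the intrinsics apply), "rvec" (rotation vector, rad) and "tvec" (3), from world to camera coordinates, as OpenCV has them. Camera axes: x right, y down, z forward; pixel columns grow to the right and rows downward; lengths in m; the calibration is good to about 2 mm. A picture is of the moment at which its call begins. There is no depth.
- hand_in(): hands the job in; it is judged then, once.
Trained networks look in a picture, given as the dict that the camera call returned (one of the last four; its "shot" number tells which), for a name from the list of things; names that differ only in an ending like _2 or _b are one class to them, and where a whole thing is asked for, a point or a joint stands for the part that bears it (a point fixed in the world has none). Each returns a list of dicts, best first, with "confidence" (0 to 1); they miss things now and then, are a little off and sometimes report something else, mostly with a low value. They report only what shows in the picture. A call takes as long as a camera call. They do not tell look-alikes from the thing itself.
- boxes_of(picture, query): "point" ([x, y, z] in m, in world coordinates, good to about 4 mm: the middle of the surface that is visible of it).
- trace(picture, query): "pixels" (480x640 bool, what is visible of it).
- mark_of(picture, query): "point" ([x, y, z] in m, in world coordinates, good to about 4 mm: a listed point, or the origin of a listed thing).
The state is a dict: "time": time; "qpos": joint angles; "qvel": joint speeds; "joint_efforts": joint torques, N m; "tool_pos": TCP position; "tool_rot": TCP orientation; "contact_force": force on the tool from outside, world axes, zero at the start; "torque": the same for the moment, N m; "opening": finger opening in m; "grip_force": force on a finger pad.
Only numpy, scipy, OpenCV 4.12 (cv2) and the standard library are available. Lean on these libraries where they do the work, as an engineer would, in place of code of your own. Each camera call takes 0.05 s, during which the arm holds its last target. There are 200 camera calls.

### The job

Take the long finned heat sink out of the cluttered parts bin, leaving all the other parts in the bin, and lay it fins up in the nest of the assembly fixture without dropping it. Then press the fixture's knob down and turn it clockwise to the far end of its turn, so that the keeper arm lies over the end of the heat sink, and let go so that the knob springs back up. Leave the adapter, the screwdriver and the stack of panels where they are.

Things in the scene. Friction and masses are not known exactly. Their poses are not given: they have to be found in the camera images.
- heat_sink: the part wanted: bare aluminium heat sink, 80 long (own x) x 28 wide (own y) x 22 mm high, 6 mm base with five thin fins along its length on top (fins up, own z up); in the bin it lies fins up. Grip it across the 28 mm width. Origin: centre of its underside
- short_sink: same finned profile but only 46 mm long (x), 28 wide, 22 high: not wanted. Origin: centre of underside
- plain_bar: plain aluminium bar without fins, 80 (x) x 28 x 22 mm: not wanted. Origin: centre of underside
- bracket: steel angle bracket, 60 (x) x 30 x 28 mm high: not wanted. Origin: centre of underside
- relay: black block, 66 (x) x 32 x 24 mm high: not wanted. Origin: centre of underside
- foot_a: round black rubber foot, 40 mm diameter, 18 high: not wanted. Origin: centre of underside
- foot_b: a second rubber foot, the same as foot_a: not wanted. Origin: centre of underside
- cap_a: black round capacitor standing upright, 40 mm diameter, 30 high: not wanted. Origin: centre of underside
- jack: socket: 34 mm square steel flange with a 26 mm black barrel on top, 26 mm high: not wanted. Origin: centre of underside
- standoff_a: small steel stud standing upright, 14 mm diameter, 22 high: not wanted. Origin: centre of underside
- standoff_b: a second stud, the same as standoff_a: not wanted. Origin: centre of underside
- bin: blue open parts bin, fixed, outside 270 (own x) x 310 (own y) x 50 mm high, walls and floor 5 mm thick. The eleven parts lie spread over its floor, most with their length roughly along the bin's y. The bin stands on the left or on the right of the bench, the fixture on the other side. Origin: centre of underside
- fixture: assembly fixture fixed to the bench: dark steel plate 110 (own x) x 200 (own y) x 10 mm thick, with the nest towards its -y end and the knob, on a grey round housing (54 mm diameter, 26 mm high on the plate), towards its +y end. Origin: centre of the plate's underside
- nest (a point): centre of the nest's floor, on the top of the plate (10 mm above the bench); axes as the fixture's. The nest is an 88 mm (y) x 36 mm (x) rectangle bounded by end rails and four corner stops 8 mm high; the heat sink lies in it with its length along y, either way round. The long sides are open over the middle 60 mm for the fingers
- knob_grip (a point): on the knob's axis, 85 mm along the fixture's +y from the nest centre, 71 mm above the bench with the knob up; axes turn with the knob (z up, x along the bar and the keeper arm). The knob is a black upright bar 36 long (x) x 14 wide (y), from 47 to 80 mm above the bench, to be pinched across its 14 mm; beneath it are a 34 mm disc and the keeper arm (41 to 47 mm above the bench)
- keeper_tip (a point): underside of the free end of the keeper arm, a 12 mm wide flat steel finger reaching 62 mm from the knob's axis along the knob's x; 41 mm above the bench with the knob up, 34 mm with it pressed (it clears the heat sink lying in the nest, whose top is at 32 mm)
- plunger (a joint): how far the knob is pressed down: 0 up, 0.007 m fully down; a spring pushes it up with 4 N at the top, 10 N fully down. A catch inside lets the knob pass between its open and locked places only while pressed at least 5 mm; unpressed it resists and must not be forced
- keeper (a joint): knob and keeper arm turn, rad, clockwise from above: 0 to 0.30 open place (some play, starts there; at 0 the arm points 0.26 rad clockwise of the fixture's +x), 1.10 to 1.4 (end stop) locked place, arm over the heat sink's end (at 1.31 it points along the fixture's -y). It stays where it is left. Let up in a place, it is caught there
- adapter: bystander: black power adapter, 90 x 45 x 30 mm, on the bench beyond the work. Origin: centre of underside
- driver: bystander: screwdriver lying on the bench beyond the work, roughly along y
- panels: bystander: stack of four black front panels, 50 x 120 x 24 mm, on the bench beyond the work. Origin: centre of underside
There are look-alikes about, which are no part of the job. Of the things like the fixture, leave any that is white; of the rest the larger one is meant.

How it is judged:
On the way:
1. the heat sink lies in the nest, with the keeper still open (x of heat_sink in the frame of nest between -0.006 and 0.006 m and y of heat_sink in the frame of nest between -0.006 and 0.006 m and z of heat_sink in the frame of nest between -0.003 and 0.003 m and angle between the x axis of heat_sink and the y axis of nest, either way round below 0.15 rad and angle between heat_sink's own z axis and vertical below 0.1 rad and value of joint keeper below 0.4 rad), for 0.2 s.
At the end, for the whole second after the job is handed in: The heat sink lies still in the nest, within 6 mm of its centre in x and y, within 3 mm of its floor, within 0.15 rad of its length and fins up (tilt under 0.1 rad); the knob is turned past 1.1 rad and has sprung back up (pressed less than 2 mm); the other ten parts are still inside the bin (x of heat_sink in the frame of nest between -0.006 and 0.006 m and y of heat_sink in the frame of nest between -0.006 and 0.006 m and z of heat_sink in the frame of nest between -0.003 and 0.003 m and angle between the x axis of heat_sink and the y axis of nest, either way round below 0.15 rad and angle between heat_sink's own z axis and vertical below 0.1 rad and value of joint keeper above 1.1 rad and value of joint plunger below 0.002 m and linear speed of heat_sink below 0.02 m/s and x of short_sink in the frame of bin between -0.132 and 0.132 m and y of short_sink in the frame of bin between -0.152 and 0.152 m and z of each of short_sink, plain_bar, bracket, relay, foot_a, foot_b, cap_a, jack, standoff_a, standoff_b in the frame of bin below 0.05 m and x of plain_bar in the frame of bin between -0.132 and 0.132 m and y of plain_bar in the frame of bin between -0.152 and 0.152 m and x of bracket in the frame of bin between -0.132 and 0.132 m and y of bracket in the frame of bin between -0.152 and 0.152 m and x of relay in the frame of bin between -0.132 and 0.132 m and y of relay in the frame of bin between -0.152 and 0.152 m and x of foot_a in the frame of bin between -0.132 and 0.132 m and y of foot_a in the frame of bin between -0.152 and 0.152 m and x of foot_b in the frame of bin between -0.132 and 0.132 m and y of foot_b in the frame of bin between -0.152 and 0.152 m and x of cap_a in the frame of bin between -0.132 and 0.132 m and y of cap_a in the frame of bin between -0.152 and 0.152 m and x of jack in the frame of bin between -0.132 and 0.132 m and y of jack in the frame of bin between -0.152 and 0.152 m and x of standoff_a in the frame of bin between -0.132 and 0.132 m and y of standoff_a in the frame of bin between -0.152 and 0.152 m and x of standoff_b in the frame of bin between -0.132 and 0.132 m and y of standoff_b in the frame of bin between -0.152 and 0.152 m); the robot touches nothing.
It fails at once if the knob is forced round without being pressed down (between its two places, pressed less than 3.5 mm) (value of joint keeper between 0.55 and 0.85 rad and value of joint plunger below 0.0035 m).
It fails at once if the heat sink is dropped or thrown (moves faster than 0.6 m/s with no finger on it) (linear speed of heat_sink above 0.6 m/s and contact force between the fingers and heat_sink below 0.05 N).
It fails at once if the adapter, the screwdriver or the stack of panels is moved more than 30 mm (distance of any of adapter, driver, panels from where it was at the start of the episode above 0.03 m).
It also fails if it takes over 51 s, if anything falls off the work surface, if the arm or the gripper's body presses on something with over 40 N, if the wrist force passes 120 N, or if a joint passes its speed limit or range.

## Working session

There is one attempt and no reset: what is moved stays moved. The work goes in short steps, Python scripts to look and compute and a tool call to move; the robot and the scene stay as the last step left them, time stands still between calls to the robot, and variables do not carry over. Pictures are saved under pics/ and viewed, at most 10 in all, crops included, and the job is handed in when it is done.

Besides the shell and the picture viewer there is one more tool, called after "Call:" as a command line: name --argument value ..., lists and objects as JSON in quotes. arm_command: Moves the arm, as the interface text tells. Its arguments: {"type":"object","properties":{"series":{"type":"array"},"hand":{"type":"number"},"squeeze":{"type":"number"}},"required":["series"]}

```bash
mkdir -p pics
cat > h.py <<'E'
from cell import *
import numpy as np, cv2
def cam(n,f=None):
    p=read_camera(n)
    if f: cv2.imwrite('pics/'+f,p['pixels'])
    return p
def proj(p,X):
    R=cv2.Rodrigues(np.array(p['rvec'],float))[0]
    c=np.atleast_2d(X)@R.T+np.ravel(p['tvec']); s=c[:,:2]/c[:,2:]
    s=s*(1+p['k1']*(s**2).sum(1,keepdims=True)); K=np.array(p['K'])
    return s*[K[0,0],K[1,1]]+[K[0,2],K[1,2]]
def unproj(p,uv,z):
    K=np.array(p['K']); uv=np.atleast_2d(np.array(uv,float))
    d=(uv-[K[0,2],K[1,2]])/[K[0,0],K[1,1]]; s=d.copy()
    for _ in range(30): s=d/(1+p['k1']*(s**2).sum(1,keepdims=True))
    R=cv2.Rodrigues(np.array(p['rvec'],float))[0]; C=-R.T@np.ravel(p['tvec'])
    r=np.c_[s,np.ones(len(s))]@R
    return C+r*((z-C[2])/r[:,2:])
E
python3 - <<'E'
from h import *
print(observe())
for n in ('top','scene'):
    p=cam(n,n+'0.png'); print(n,p['K'],p['k1'],p['rvec'],p['tvec'])
    for q in ['heat_sink','short_sink','plain_bar','bin','fixture','nest','knob_grip','keeper_tip']:
        for r in mark_of(p,q): print(q,np.round(r['point'],4),round(r['confidence'],2),proj(p,r['point']).round()[0])
E
```

```text
{'time': 0.0, 'qpos': array([ 1.10902175e+00,  3.42740111e-01,  1.52500346e+00,  2.71487085e-05,
        1.27538905e+00, -1.46002354e-01]), 'qvel': array([-0.00104094,  0.00119974, -0.00015732,  0.00147384,  0.00085387,
        0.00072478]), 'joint_efforts': array([-7.42111320e-05, -4.31220067e+01, -2.44230366e+01,  7.18578673e-02,
        5.58520469e-02, -1.14276377e-04]), 'tool_pos': array([0.16287886, 0.49878183, 0.29154059]), 'tool_rot': array([-3.14007285e+00, -2.49725118e-04,  2.82581232e+00]), 'contact_force': array([-0.05575115,  0.14699884, -0.36566567]), 'torque': array([-0.03646236, -0.00476011,  0.01193057]), 'grip_force': 0.0, 'opening': 0.09170485445042459}
top [[520.51242039   0.         320.77038468]
 [  0.         520.51242039 233.19710087]
 [  0.           0.           1.        ]] -0.13280891044911014 [ 2.15018655 -2.20305054  0.11511121] [0.04092201 0.56563614 1.21994173]
heat_sink [ 0.4509 -0.2107  0.0021] 0.69 [419. 279.]
heat_sink [ 0.7752 -0.2271  0.0019] 0.18 [420. 149.]
short_sink [ 0.6102 -0.1958  0.008 ] 0.74 [411. 214.]
plain_bar [ 0.5307 -0.1105  0.0041]
[... 1143 characters left out ...]
[187. 281.]
fixture [0.5426 0.1953 0.0014] 0.94 [366. 231.]
fixture [0.7275 0.4292 0.0035] 0.69 [503. 253.]
fixture [ 0.3374  0.2266 -0.    ] 0.68 [337. 180.]
fixture [ 0.5385 -0.1995  0.0067] 0.25 [190. 280.]
nest [0.3467 0.2106 0.0047] 0.87 [333. 182.]
nest [0.7272 0.395  0.0112] 0.62 [491. 254.]
nest [0.5464 0.1674 0.0142] 0.58 [356. 231.]
knob_grip [0.5343 0.2529 0.0681] 0.82 [389. 199.]
knob_grip [0.3271 0.2669 0.0503] 0.57 [350. 157.]
knob_grip [0.7287 0.4826 0.0687] 0.55 [531. 223.]
knob_grip [ 0.7982  0.0038 -0.0008] 0.53 [341. 345.]
keeper_tip [0.5879 0.241  0.0376] 0.68 [396. 225.]
keeper_tip [0.7891 0.4696 0.042 ] 0.59 [543. 252.]
keeper_tip [0.3773 0.2675 0.0254] 0.57 [359. 176.]
```

View pics/top0.png

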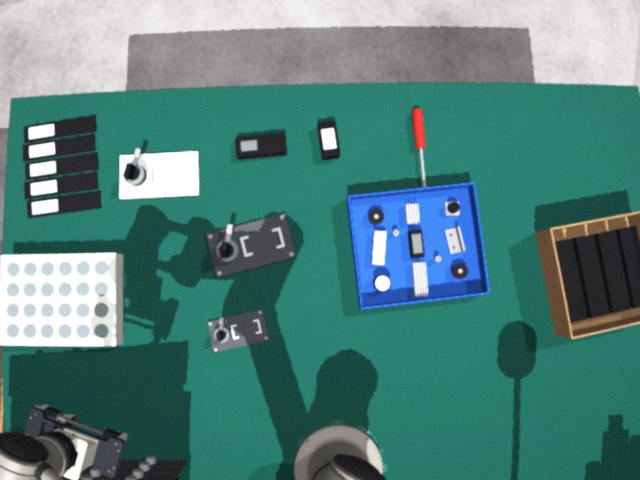

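Run:
```python
import cv2
a=cv2.imread('pics/top0.png');s=cv2.imread('pics/scene0.png')
c1=cv2.resize(a[165:325,350:480],None,fx=3.7,fy=3.7,interpolation=2)
cv2.imwrite('pics/bin.png',c1)
```

```text
(no output)
```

View pics/bin.png

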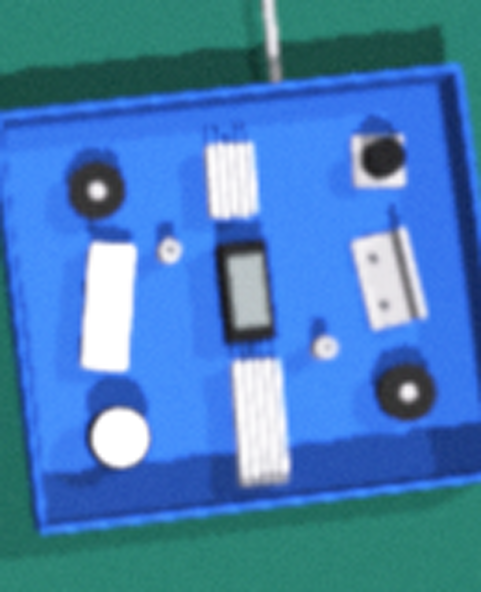

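View pics/scene0.png

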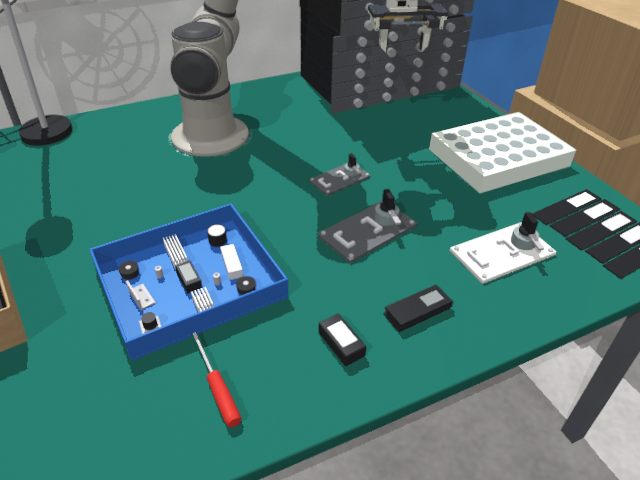

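The top view has two finned parts: a long one at (420,279) and a short one at (412,213). The plain bar is at (379,247). By length and fins, the heat sink is the one at (420,279), with the relay next to it at (417,244). Three things look like the fixture: white at (159,175), small dark at (238,331) and large dark at (251,245). I choose the large dark one. The close crop confirms five long fins on the chosen heat sink.

Next I'll fit the poses to the silhouettes.

```bash
cat > fit.py <<'E'
from h import *
from scipy.optimize import minimize
def boxpts(x0,x1,y0,y1,z0,z1): return np.array([[x,y,z] for x in(x0,x1) for y in(y0,y1) for z in(z0,z1)],float)
def cyl(cx,cy,r,z0,z1):
    t=np.linspace(0,2*np.pi,24,endpoint=False)
    return np.array([[cx+r*np.cos(a),cy+r*np.sin(a),z] for a in t for z in(z0,z1)])
def rot(P,x,y,a,z=0):
    c,s=np.cos(a),np.sin(a); return np.c_[x+c*P[:,0]-s*P[:,1],y+s*P[:,0]+c*P[:,1],P[:,2]+z]
def render(p,parts,S=8):
    m=np.zeros((480*S,640*S),np.uint8)
    for q in parts:
        uv=((proj(p,q)+.5)*S)
        cv2.fillConvexPoly(m,cv2.convexHull(uv.astype(np.float32)).round().astype(np.int32),255)
    return cv2.resize(m,(640,480),interpolation=cv2.INTER_AREA)/255.
def fit(ps,masks,build,x0,scale):
    f=lambda v:sum(np.abs(render(p,build(v),6)-m).sum()/m.sum() for p,m in zip(ps,masks))
    best=minimize(f,x0,method='Nelder-Mead',options=dict(initial_simplex=np.array([x0]+[np.array(x0)+scale*e*np.array(1) for e in np.eye(len(x0))]),maxfev=150,xatol=1e-4,fatol=1e-4))
    return best.x,best.fun
def near(p,q,uv):
    c=[]
    for r in trace(p,q):
        ys,xs=np.nonzero(r['pixels'])
        if len(xs): c.append((np.hypot(xs.mean()-uv[0],ys.mean()-uv[1]),r['pixels'],len(xs),r['confidence']))
    c=min(c,key=lambda t:t[0]); print(q,'d',round(c[0],1),'n',c[2],c[3]); return c[1].astype(float)
HS=[boxpts(-.04,.04,-.014,.014,0,.022)]
E
cat > run1.py <<'E'
from fit import *
ps=[cam('top'),cam('scene')]
def fx(v):
    P=[rot(boxpts(-.055,.055,-.1,.1,0,.01),*v[:3]),rot(cyl(0,v[3],.027,.01,.036),*v[:3]),rot(cyl(0,v[3],.017,.036,.047),*v[:3])]
    kn=[boxpts(-.018,.018,-.007,.007,.047,.080),boxpts(0,.062,-.006,.006,.041,.047)]
    return P+[rot(rot(k,0,v[3],-.26-v[4]),*v[:3]) for k in kn]
mf=[near(p,'fixture',u) for p,u in zip(ps,[(251,245),(368,226)])]
mh=[near(p,'heat_sink',u) for p,u in zip(ps,[(420,279),(176,252)])]
for sel in ([0],[1],[0,1]):
    P=[ps[i] for i in sel]
    print(sel,'hs',*fit(P,[mh[i] for i in sel],lambda v:[rot(HS[0],*v,z=.005)],[.451,-.208,1.57],np.array([.004,.004,.1])))
    print(sel,'fx',*fit(P,[mf[i] for i in sel],fx,[.543,.2,.2,.05,.15],np.array([.004,.004,.05,.005,.1])))
E
python3 run1.py
```

```text
fixture d 0.8 n 3762 0.56
fixture d 3.2 n 3256 0.67
heat_sink d 0.8 n 462 0.8
heat_sink d 1.5 n 425 0.95
[0] hs [ 0.451 -0.208  1.57 ] 1.1233851116204057
[0] fx [0.54291317 0.19906625 0.23718824 0.05305656 0.12185074] 0.02365867133668991
[1] hs [ 0.44663951 -0.20705588  0.04229077] 0.25240138408304497
[1] fx [0.54011606 0.20133203 0.22389277 0.05040748 0.20006232] 0.03959146312087489
[0, 1] hs [ 0.45127567 -0.20738873  0.03950826] 0.3688113562715639
[0, 1] fx [0.54182517 0.19947299 0.23594214 0.05244012 0.13323394] 0.08341741685394935
```

```bash
sed -i "s/\[.451,-.208,1.57\]/[.451,-.208,.06]/; /'fx',/d; /^mf=/d" run1.py
cat >> run1.py <<'E'
for q in ['relay','short_sink','plain_bar','standoff_a','foot_a','cap_a','bin']:
    for r in mark_of(ps[0],q): 
        if r['confidence']>.3: print(q,np.round(r['point'],3))
for i in (0,1): print([np.round(r['point'],4) for q in('nest','knob_grip') for r in mark_of(ps[i],q) if abs(r['point'][0]-.54)<.04])
E
python3 run1.py
```

```text
heat_sink d 0.9 n 414 0.6
heat_sink d 2.4 n 403 0.81
[0] hs [ 0.45130893 -0.20881157  0.03775929] 0.12213697073032112
[1] hs [ 0.44285115 -0.20771604  0.02528746] 0.2736729431226585
[0, 1] hs [ 0.45171735 -0.20799462  0.02135436] 0.44187994230069966
relay [ 0.54  -0.202  0.005]
short_sink [ 0.609 -0.195  0.008]
plain_bar [ 0.527 -0.11   0.004]
plain_bar [ 0.627 -0.299  0.006]
standoff_a [ 0.566 -0.15   0.006]
standoff_a [ 0.498 -0.254  0.005]
standoff_a [ 0.471 -0.309  0.003]
foot_a [ 0.609 -0.11   0.004]
foot_a [ 0.47  -0.312  0.002]
foot_a [ 0.536 -0.207 -0.001]
cap_a [ 0.445 -0.116  0.001]
bin [ 0.538 -0.208  0.002]
bin [ 0.443 -0.115  0.001]
bin [0.548 0.173 0.006]
[array([0.5525, 0.1703, 0.0092]), array([0.5327, 0.2545, 0.0709])]
[array([0.5509, 0.1699, 0.0113]), array([0.5369, 0.2521, 0.0682])]
```

```bash
cat >> h.py <<'E'
from scipy.spatial.transform import Rotation as Ro
def go(x,y,z,yaw):
    s=observe(); R=Ro.from_euler('xyz',s['tool_rot']); T=Ro.from_euler('xyz',[np.pi,0,yaw])
    print('t',round(s['time'],2),'shift mm',(R.inv().apply(np.array([x,y,z])-s['tool_pos'])*1000).round(1),'turn deg',np.degrees((R.inv()*T).as_rotvec()).round(1))
E
python3 - <<'E'
from h import *
import cell
print([n for n in dir(cell) if not n.startswith('_')]); print(globals().get('finger_overhang'))
p=cam('top'); print(unproj(p,[[420,262],[423,296.6],[412.5,262],[426,262],[415,296.6],[428.3,295.5]],.027).round(4))
go(.5,.1,.25,3.0); go(.4515,-.2085,.15,3.185)
E
```

```text
['IKError', 'boxes_of', 'finger_overhang', 'hand_in', 'mark_of', 'observe', 'read_camera', 'trace']
0.0655
[[ 0.4914 -0.2092  0.027 ]
 [ 0.4085 -0.2132  0.027 ]
 [ 0.4919 -0.191   0.027 ]
 [ 0.491  -0.2237  0.027 ]
 [ 0.4091 -0.1939  0.027 ]
 [ 0.4107 -0.2261  0.027 ]]
t 2.0 shift mm [-444.2 -274.7   42.2] turn deg [  0.   0. -10.]
t 2.0 shift mm [-493.9 -583.   142.2] turn deg [  0.    0.  -20.6]
```

Call:
arm_command --series '[{"x":-220,"y":-137,"z":20,"rz":-5},{"x":-444,"y":-275,"z":42,"rz":-10},{"x":-444,"y":-275,"z":42,"rz":-10},{"x":-444,"y":-275,"z":42,"rz":-10},{"x":-444,"y":-275,"z":42,"rz":-10},{"x":-444,"y":-275,"z":42,"rz":-10},{"x":-444,"y":-275,"z":42,"rz":-10},{"x":-444,"y":-275,"z":42,"rz":-10},{"x":-444,"y":-275,"z":42,"rz":-10},{"x":-444,"y":-275,"z":42,"rz":-10},{"x":-494,"y":-583,"z":142,"rz":-20.6},{"x":-494,"y":-583,"z":142,"rz":-20.6},{"x":-494,"y":-583,"z":142,"rz":-20.6},{"x":-494,"y":-583,"z":142,"rz":-20.6},{"x":-494,"y":-583,"z":142,"rz":-20.6},{"x":-494,"y":-583,"z":142,"rz":-20.6},{"x":-494,"y":-583,"z":142,"rz":-20.6},{"x":-494,"y":-583,"z":142,"rz":-20.6},{"x":-494,"y":-583,"z":142,"rz":-20.6},{"x":-494,"y":-583,"z":142,"rz":-20.6}]' --hand 60 --squeeze 25

```text
invalid input
```

Run:
```python
from h import *
p=cam('scene','s1.png'); a=p['pixels'][170:350,80:300]
cv2.imwrite('pics/s1c.png',cv2.resize(a,None,fx=3,fy=3))
print(observe()['tool_pos'],observe()['opening'],observe()['qpos'],observe()['tool_rot'])
go(.4505,-.2085,.073,3.185)
```

```text
[0.16304008 0.49905364 0.29225081] 0.09172857418355453 [ 1.10898129e+00  3.41968608e-01  1.52411717e+00  1.79728872e-05
  1.27537379e+00 -1.45982327e-01] [3.14145848e+00 2.34703508e-06 2.82575471e+00]
t 2.05 shift mm [-493.  -583.3  219.2] turn deg [  0.    0.  -20.6]
```

Call:
arm_command --series '[{"x":-220,"y":-137,"z":20,"rx":0,"ry":0,"rz":-5},{"x":-444,"y":-275,"z":42,"rx":0,"ry":0,"rz":-10},{"x":-444,"y":-275,"z":42,"rx":0,"ry":0,"rz":-10},{"x":-444,"y":-275,"z":42,"rx":0,"ry":0,"rz":-10},{"x":-444,"y":-275,"z":42,"rx":0,"ry":0,"rz":-10},{"x":-444,"y":-275,"z":42,"rx":0,"ry":0,"rz":-10},{"x":-444,"y":-275,"z":42,"rx":0,"ry":0,"rz":-10},{"x":-444,"y":-275,"z":42,"rx":0,"ry":0,"rz":-10},{"x":-444,"y":-275,"z":42,"rx":0,"ry":0,"rz":-10},{"x":-444,"y":-275,"z":42,"rx":0,"ry":0,"rz":-10}]' --hand 60 --squeeze 25

```text
time: 3.05
tool_pos: [0.4854, 0.1161, 0.2522]
tool_rot: [3.141, 0.001, 3.0]
contact_force: [0.2, -0.0, -0.0]
opening: 0.0598
grip_force: 0.0
```

Run:
```python
from h import *
go(.4505,-.2085,.15,3.185)
```

```text
t 3.05 shift mm [ -11.2 -326.4  102.1] turn deg [  0.    0.  -10.6]
```

Call:
arm_command --series '[{"x":-11,"y":-326,"z":102,"rx":0,"ry":0,"rz":-10.6},{"x":-11,"y":-326,"z":102,"rx":0,"ry":0,"rz":-10.6},{"x":-11,"y":-326,"z":102,"rx":0,"ry":0,"rz":-10.6},{"x":-11,"y":-326,"z":102,"rx":0,"ry":0,"rz":-10.6},{"x":-11,"y":-326,"z":102,"rx":0,"ry":0,"rz":-10.6},{"x":-11,"y":-326,"z":102,"rx":0,"ry":0,"rz":-10.6},{"x":-11,"y":-326,"z":102,"rx":0,"ry":0,"rz":-10.6},{"x":-11,"y":-326,"z":102,"rx":0,"ry":0,"rz":-10.6},{"x":-11,"y":-326,"z":102,"rx":0,"ry":0,"rz":-10.6},{"x":-11,"y":-326,"z":102,"rx":0,"ry":0,"rz":-10.6}]'

```text
time: 4.05
tool_pos: [0.4494, -0.2054, 0.1504]
tool_rot: [3.141, 0.0, -3.097]
contact_force: [-0.1, 1.0, -0.1]
opening: 0.0597
grip_force: 0.0
```

Run:
```python
from h import *
p=cam('scene'); a=p['pixels'][170:350,80:300]
cv2.imwrite('pics/s1c.png',cv2.resize(a,None,fx=3,fy=3))
go(.4505,-.2085,.073,3.185)
```

```text
t 4.1 shift mm [-0.7 -3.4 77.5] turn deg [0.  0.  0.1]
```

View pics/s1c.png

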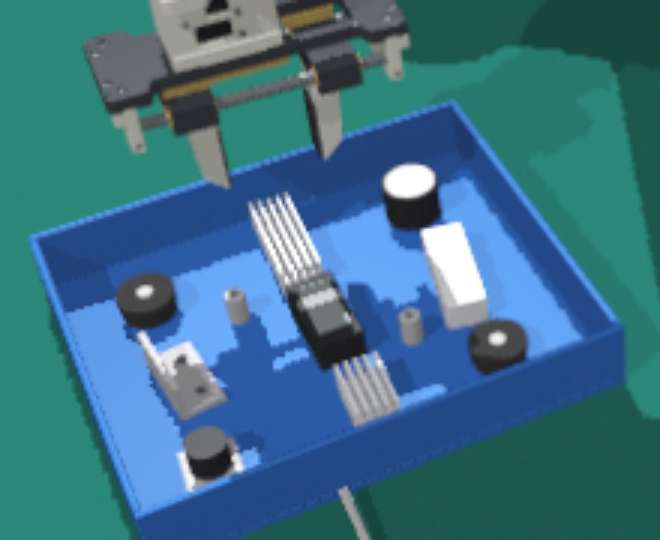

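The fingers, at about (220,185) and (325,155) in the crop, straddle the long sink's line at (285,240), and the standoff and foot are clear of them. I'll descend and grip.

Call:
arm_command --series '[{"x":-1,"y":-3,"z":20,"rx":0,"ry":0,"rz":0},{"x":-1,"y":-3,"z":45,"rx":0,"ry":0,"rz":0},{"x":-1,"y":-3,"z":62,"rx":0,"ry":0,"rz":0},{"x":-1,"y":-3,"z":72,"rx":0,"ry":0,"rz":0},{"x":-1,"y":-3,"z":77,"rx":0,"ry":0,"rz":0},{"x":-1,"y":-3,"z":77,"rx":0,"ry":0,"rz":0},{"x":-1,"y":-3,"z":77,"rx":0,"ry":0,"rz":0}]'

```text
time: 4.8
tool_pos: [0.4509, -0.2092, 0.0738]
tool_rot: [-3.141, 0.001, -3.097]
contact_force: [-0.1, -0.5, -0.1]
opening: 0.0603
grip_force: 0.0
```

Call:
arm_command --series '[{"x":0,"y":0,"z":0,"rx":0,"ry":0,"rz":0},{"x":0,"y":0,"z":0,"rx":0,"ry":0,"rz":0},{"x":0,"y":0,"z":0,"rx":0,"ry":0,"rz":0},{"x":0,"y":0,"z":0,"rx":0,"ry":0,"rz":0},{"x":0,"y":0,"z":0,"rx":0,"ry":0,"rz":0},{"x":0,"y":0,"z":0,"rx":0,"ry":0,"rz":0},{"x":0,"y":0,"z":0,"rx":0,"ry":0,"rz":0},{"x":0,"y":0,"z":0,"rx":0,"ry":0,"rz":0}]' --hand 10 --squeeze 25

```text
time: 5.6
tool_pos: [0.4504, -0.2093, 0.0733]
tool_rot: [-3.142, 0.0, -3.098]
contact_force: [-1.1, 0.1, 2.8]
opening: 0.0275
grip_force: 25.0
```

Gripped at 28 mm. Lifting it straight up.

Call:
arm_command --series '[{"x":0,"y":0,"z":-5,"rx":0,"ry":0,"rz":0},{"x":0,"y":0,"z":-20,"rx":0,"ry":0,"rz":0},{"x":0,"y":0,"z":-40,"rx":0,"ry":0,"rz":0},{"x":0,"y":0,"z":-65,"rx":0,"ry":0,"rz":0},{"x":0,"y":0,"z":-90,"rx":0,"ry":0,"rz":0},{"x":0,"y":0,"z":-110,"rx":0,"ry":0,"rz":0},{"x":0,"y":0,"z":-120,"rx":0,"ry":0,"rz":0},{"x":0,"y":0,"z":-120,"rx":0,"ry":0,"rz":0}]'

```text
time: 6.4
tool_pos: [0.4508, -0.2095, 0.1942]
tool_rot: [-3.14, 0.002, -3.098]
contact_force: [0.1, 0.0, -1.7]
opening: 0.0277
grip_force: 25.0
```

```bash
cat > run2.py <<'E'
from fit import *
ps=[cam('top'),cam('scene','s2.png')]
s=observe(); print(s['tool_pos'],s['opening'],s['grip_force'])
t=s['tool_pos'];zb=t[2]-.0683
for p in ps: 
    for r in mark_of(p,'heat_sink'): print(np.round(r['point'],4),r['confidence'])
m=near(ps[1],'heat_sink',proj(ps[1],t-[0,0,.055])[0])
print(fit(ps[1:],[m],lambda v:[rot(HS[0],*v,z=zb)],[t[0],t[1],.04],np.array([.004,.004,.1])))
# fixture repeat
def fx(v):
    P=[rot(boxpts(-.055,.055,-.1,.1,0,.01),*v[:3]),rot(cyl(0,v[3],.027,.01,.036),*v[:3]),rot(cyl(0,v[3],.017,.036,.047),*v[:3])]
    kn=[boxpts(-.018,.018,-.007,.007,.047,.080),boxpts(0,.062,-.006,.006,.041,.047)]
    return P+[rot(rot(k,0,v[3],-.26-v[4]),*v[:3]) for k in kn]
for p,u in zip(ps,[(251,245),(368,226)]):
    m=near(p,'fixture',u); v,f=fit([p],[m],fx,[.542,.2,.23,.052,.14],np.array([.004,.004,.05,.005,.1])); 
    n=rot(np.array([[0,v[3]-.085,.01],[0,v[3],.071]]),*v[:3]); print(v.round(4),round(f,3),n.round(4).tolist())
a=ps[1]['pixels'][100:320,130:420]; cv2.imwrite('pics/s2c.png',cv2.resize(a,None,fx=2.5,fy=2.5))
E
python3 run2.py
```

```text
[ 0.45005795 -0.20901039  0.19240303] 0.028199212129965345 24.999962747097015
[ 0.4415 -0.1152  0.0033] 0.44
[ 0.4495 -0.2107  0.1234] 0.86
heat_sink d 3.8 n 439 0.85
(array([ 0.45266646, -0.20675767, -0.07007756]), np.float64(0.20377864129706552))
fixture d 0.7 n 3657 0.72
[0.5428 0.1992 0.2348 0.0526 0.1301] 0.037 [[0.5504, 0.1678, 0.01], [0.5306, 0.2504, 0.071]]
fixture d 56.6 n 1147 0.83
[ 0.3146  0.2541  0.3433 -0.0195  3.4551] 1.041 [[0.3498, 0.1557, 0.01], [0.3212, 0.2357, 0.071]]
```

View pics/s2c.png

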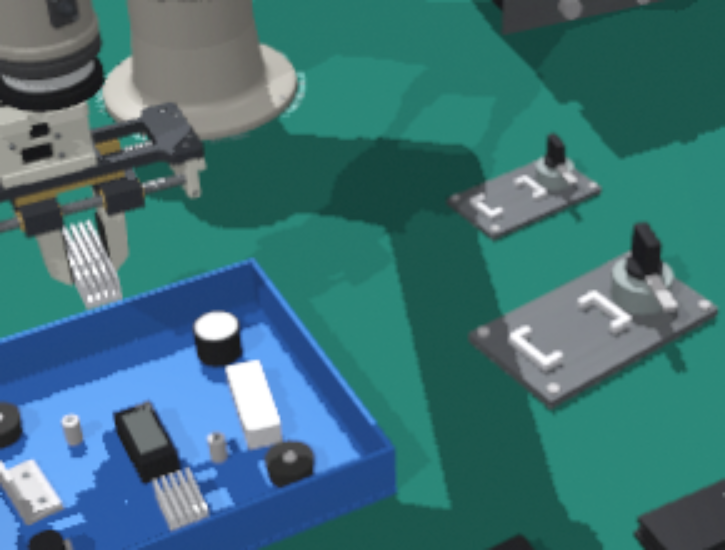

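The sink is held at crop (92,265) and is level. The relay and the other parts are undisturbed, and the large fixture is at crop (590,325). Now carry it over the nest.

Run:
```python
from h import *
go(.55,.1685,.150,1.805)
```

```text
t 6.75 shift mm [-116.3  372.8   42.5] turn deg [ 0.  -0.1 79.1]
```

Call:
arm_command --series '[{"x":-3,"y":10,"z":0,"rx":0,"ry":0,"rz":2},{"x":-9,"y":30,"z":0,"rx":0,"ry":0,"rz":7},{"x":-19,"y":60,"z":0,"rx":0,"ry":0,"rz":13},{"x":-29,"y":93,"z":0,"rx":0,"ry":0,"rz":20},{"x":-40,"y":128,"z":0,"rx":0,"ry":0,"rz":27},{"x":-51,"y":163,"z":0,"rx":0,"ry":0,"rz":34},{"x":-62,"y":198,"z":0,"rx":0,"ry":0,"rz":41},{"x":-73,"y":233,"z":0,"rx":0,"ry":0,"rz":48},{"x":-84,"y":268,"z":0,"rx":0,"ry":0,"rz":55},{"x":-94,"y":300,"z":5,"rx":0,"ry":0,"rz":62},{"x":-103,"y":330,"z":12,"rx":0,"ry":0,"rz":69},{"x":-110,"y":353,"z":22,"rx":0,"ry":0,"rz":74},{"x":-115,"y":367,"z":32,"rx":0,"ry":0,"rz":77.5},{"x":-116,"y":373,"z":40,"rx":0,"ry":0,"rz":79.1},{"x":-116,"y":373,"z":42,"rx":0,"ry":0,"rz":79.1},{"x":-116,"y":373,"z":42,"rx":0,"ry":0,"rz":79.1},{"x":-116,"y":373,"z":42,"rx":0,"ry":0,"rz":79.1}]'

```text
time: 8.45
tool_pos: [0.5501, 0.168, 0.1514]
tool_rot: [3.141, 0.0, 1.805]
contact_force: [-0.8, 0.5, -0.3]
opening: 0.0277
grip_force: 25.0
```

Run:
```python
from fit import *
p=cam('scene'); s=observe(); t=s['tool_pos']; zb=t[2]-.0683
print(t,s['tool_rot'],s['grip_force'])
m=near(p,'heat_sink',proj(p,t-[0,0,.055])[0])
yaw=s['tool_rot'][2]
for v0 in (0,):
    d,f=fit([p],[m],lambda v:[rot(HS[0],t[0]+v[0]*np.cos(yaw)-v[1]*np.sin(yaw),t[1]+v[0]*np.sin(yaw)+v[1]*np.cos(yaw),yaw,z=zb)],[0,0],np.array([.004,.004]))
    print('along,across',d,f)
b=p['pixels'].copy()
R=rot(boxpts(-.018,.018,-.044,.044,0,0)[::2],.55,.1685,.2348,z=.010)
for q,c in ((R,(0,0,255)),(rot(HS[0],t[0],t[1],yaw,z=zb),(0,255,0))):
    for u in proj(p,q): cv2.circle(b,tuple((u*16).round().astype(int)),12,c,-1,cv2.LINE_AA,4)
x,y=proj(p,[.55,.1685,.05])[0].astype(int)
cv2.imwrite('pics/s3c.png',cv2.resize(b[y-75:y+75,x-90:x+110],None,fx=4,fy=4)); print(x-90,y-75)
```

```text
[0.5501816  0.16793688 0.1515821 ] [3.14097130e+00 5.83858927e-05 1.80458826e+00] 24.999728500843048
heat_sink d 8.8 n 346 0.55
along,across [0.000125 0.00475 ] 0.828799727983679
267 144
```

View pics/s3c.png

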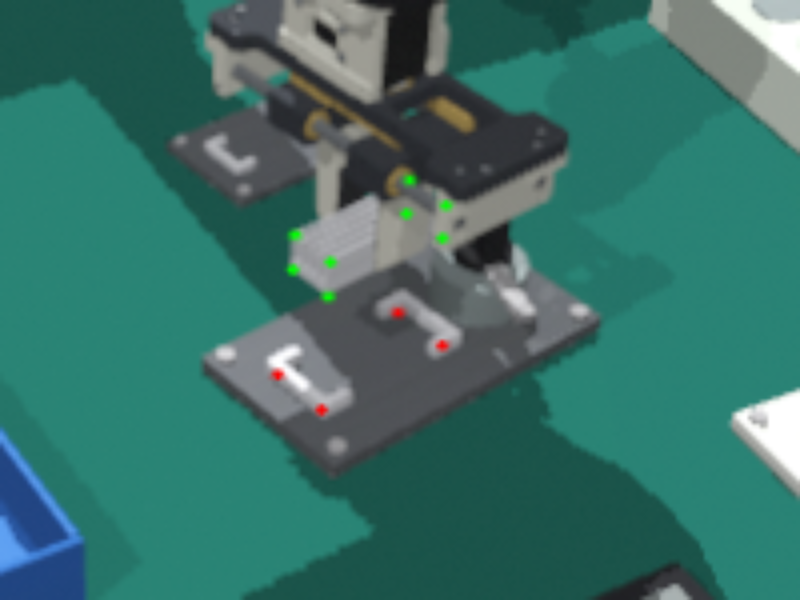

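The green model corners sit on the held sink, whose near end is at crop (310,265), so the grip is centred. The red nest corners look slightly off the rails, so I'll check the nest closely in both early pictures.

Run:
```python
from fit import *
ps=[cam('top'),cam('scene')]; out=[]
for p,f,(u0,v0) in zip(ps,['top0.png','scene0.png'],[(235,222),(322,204)]):
    S=8; a=cv2.imread('pics/'+f)[v0:v0+45,u0:u0+65-(15 if 'top0' in f else 0)]
    a=cv2.resize(a,None,fx=S,fy=S,interpolation=cv2.INTER_CUBIC); a=cv2.convertScaleAbs(a,alpha=1.0)
    r=rot(np.array([[-.018,-.044,0],[.018,-.044,0],[.018,.044,0],[-.018,.044,0]]),.55,.1685,.2348,z=.018)
    cv2.polylines(a,[((proj(p,r)+.5-[u0,v0])*S).round().astype(int)],True,(0,0,255),1)
    a=cv2.copyMakeBorder(a,0,0,0,max(0,400-a.shape[1]),0)[:, :400 if 'top' in f else 520]; out.append(a[:, :400])
cv2.imwrite('pics/nest.png',np.hstack(out))
```

```text
(no output)
```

View pics/nest.png

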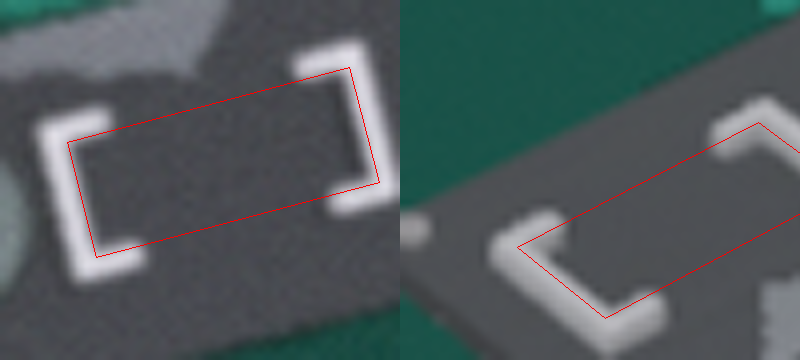

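In both crops the nest rectangle sits on the inner edges of the rails and stops to within about 1–2 mm. Clearance is 4 mm, so I'll lower now.

Call:
arm_command --series '[{"x":0,"y":0,"z":10,"rx":0,"ry":0,"rz":0},{"x":0,"y":0,"z":25,"rx":0,"ry":0,"rz":0},{"x":0,"y":0,"z":40,"rx":0,"ry":0,"rz":0},{"x":0,"y":0,"z":52,"rx":0,"ry":0,"rz":0},{"x":0,"y":0,"z":58,"rx":0,"ry":0,"rz":0},{"x":0,"y":0,"z":62,"rx":0,"ry":0,"rz":0},{"x":0,"y":0,"z":65,"rx":0,"ry":0,"rz":0},{"x":0,"y":0,"z":67,"rx":0,"ry":0,"rz":0},{"x":0,"y":0,"z":69,"rx":0,"ry":0,"rz":0},{"x":0,"y":0,"z":71,"rx":0,"ry":0,"rz":0},{"x":0,"y":0,"z":71,"rx":0,"ry":0,"rz":0}]'

```text
time: 9.75
tool_pos: [0.5499, 0.1685, 0.0801]
tool_rot: [-3.142, -0.0, 1.805]
contact_force: [0.9, -0.1, -0.9]
opening: 0.0276
grip_force: 25.0
```

Call:
arm_command --series '[{"x":0,"y":0,"z":1,"rx":0,"ry":0,"rz":0},{"x":0,"y":0,"z":2,"rx":0,"ry":0,"rz":0},{"x":0,"y":0,"z":2,"rx":0,"ry":0,"rz":0}]'

```text
time: 10.05
tool_pos: [0.5501, 0.1685, 0.0783]
tool_rot: [3.141, -0.0, 1.805]
contact_force: [0.1, -0.5, -0.4]
opening: 0.0279
grip_force: 25.0
```

Call:
arm_command --series '[{"x":0,"y":0,"z":0.5,"rx":0,"ry":0,"rz":0},{"x":0,"y":0,"z":0.5,"rx":0,"ry":0,"rz":0}]'

```text
time: 10.25
tool_pos: [0.5501, 0.1685, 0.0783]
tool_rot: [3.141, -0.0, 1.805]
contact_force: [-1.5, -0.6, 4.1]
opening: 0.0277
grip_force: 25.0
```

Call:
arm_command --series '[{"x":0,"y":0,"z":0,"rx":0,"ry":0,"rz":0},{"x":0,"y":0,"z":0,"rx":0,"ry":0,"rz":0},{"x":0,"y":0,"z":0,"rx":0,"ry":0,"rz":0},{"x":0,"y":0,"z":0,"rx":0,"ry":0,"rz":0},{"x":0,"y":0,"z":-20,"rx":0,"ry":0,"rz":0},{"x":0,"y":0,"z":-45,"rx":0,"ry":0,"rz":0},{"x":0,"y":0,"z":-75,"rx":0,"ry":0,"rz":0},{"x":0,"y":0,"z":-110,"rx":0,"ry":0,"rz":0},{"x":0,"y":0,"z":-130,"rx":0,"ry":0,"rz":0},{"x":0,"y":0,"z":-130,"rx":0,"ry":0,"rz":0}]' --hand 50

```text
time: 11.25
tool_pos: [0.5514, 0.1688, 0.2109]
tool_rot: [3.135, 0.0, 1.805]
contact_force: [0.9, -0.2, -0.4]
opening: 0.0498
grip_force: 0.0
```

Run:
```python
from fit import *
p=cam('scene'); cv2.imwrite('pics/s4c.png',cv2.resize(p['pixels'][150:270,300:440],None,fx=5,fy=5,interpolation=2))
for r in mark_of(p,'heat_sink')+mark_of(p,'knob_grip')+mark_of(p,'keeper_tip'): print(np.round(r['point'],4),r['confidence'])
m=near(p,'heat_sink',proj(p,[.55,.1685,.025])[0])
print(fit([p],[m],lambda v:[rot(HS[0],*v,z=.01)],[.55,.1685,1.8],np.array([.004,.004,.1])))
go(.5308,.2510,.208,2.99)
```

```text
[0.5467 0.1668 0.0112] 0.8
[0.7302 0.48   0.0693] 0.85
[0.5342 0.2489 0.0675] 0.74
[0.7856 0.4697 0.0427] 0.86
[0.5894 0.2443 0.0431] 0.75
heat_sink d 0.9 n 519 0.61
(array([0.54603849, 0.16807231, 1.853224  ]), np.float64(0.141236918659564))
t 11.5 shift mm [84.7  1.1 -1.9] turn deg [ -0.1  -0.1 -67.9]
```

View pics/s4c.png

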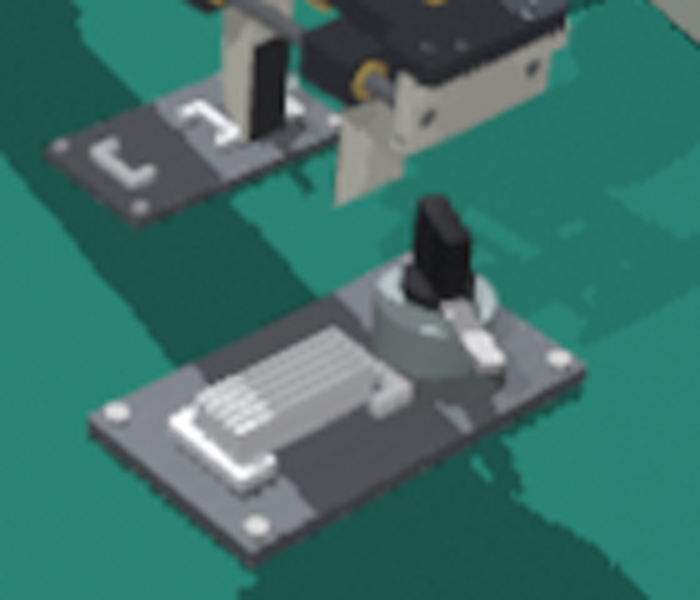

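The sink lies fins up in the nest, between the rails at crop (300,395). The knob bar is at crop (443,250) and the keeper arm points open at (480,340). Now go over the knob.

Call:
arm_command --series '[{"x":20,"y":0,"z":0,"rx":0,"ry":0,"rz":-7},{"x":50,"y":0,"z":0,"rx":0,"ry":0,"rz":-15},{"x":75,"y":1,"z":0,"rx":0,"ry":0,"rz":-23},{"x":84,"y":1,"z":0,"rx":0,"ry":0,"rz":-31},{"x":85,"y":1,"z":0,"rx":0,"ry":0,"rz":-39},{"x":85,"y":1,"z":0,"rx":0,"ry":0,"rz":-47},{"x":85,"y":1,"z":0,"rx":0,"ry":0,"rz":-55},{"x":85,"y":1,"z":0,"rx":0,"ry":0,"rz":-63},{"x":85,"y":1,"z":10,"rx":0,"ry":0,"rz":-67.4},{"x":85,"y":1,"z":20,"rx":0,"ry":0,"rz":-67.4},{"x":85,"y":1,"z":30,"rx":0,"ry":0,"rz":-67.4},{"x":85,"y":1,"z":30,"rx":0,"ry":0,"rz":-67.4},{"x":85,"y":1,"z":30,"rx":0,"ry":0,"rz":-67.4}]'

```text
time: 12.8
tool_pos: [0.5311, 0.2513, 0.1771]
tool_rot: [-3.141, -0.001, 2.98]
contact_force: [0.5, -0.1, 0.5]
opening: 0.0501
grip_force: 0.0
```

Run:
```python
from h import *
go(.5304,.2510,.118,2.98)
```

```text
t 12.8 shift mm [ 0.6 -0.4 59.1] turn deg [-0.  -0.1  0. ]
```

Call:
arm_command --series '[{"x":0,"y":0,"z":15,"rx":0,"ry":0,"rz":0},{"x":0,"y":0,"z":35,"rx":0,"ry":0,"rz":0},{"x":0,"y":0,"z":50,"rx":0,"ry":0,"rz":0},{"x":0,"y":0,"z":57,"rx":0,"ry":0,"rz":0},{"x":0,"y":0,"z":59,"rx":0,"ry":0,"rz":0},{"x":0,"y":0,"z":59,"rx":0,"ry":0,"rz":0}]'

```text
time: 13.4
tool_pos: [0.5316, 0.2515, 0.1192]
tool_rot: [3.141, 0.001, 2.981]
contact_force: [0.2, -0.5, -0.7]
opening: 0.0498
grip_force: 0.0
```

Call:
arm_command --series '[{"x":0,"y":0,"z":0,"rx":0,"ry":0,"rz":0},{"x":0,"y":0,"z":0,"rx":0,"ry":0,"rz":0},{"x":0,"y":0,"z":0,"rx":0,"ry":0,"rz":0},{"x":0,"y":0,"z":0,"rx":0,"ry":0,"rz":0},{"x":0,"y":0,"z":0,"rx":0,"ry":0,"rz":0},{"x":0,"y":0,"z":0,"rx":0,"ry":0,"rz":0},{"x":0,"y":0,"z":0,"rx":0,"ry":0,"rz":0},{"x":0,"y":0,"z":0,"rx":0,"ry":0,"rz":0}]' --hand 0 --squeeze 45

```text
time: 14.2
tool_pos: [0.5314, 0.2521, 0.1189]
tool_rot: [3.14, 0.001, 2.981]
contact_force: [0.6, 5.7, 0.1]
opening: 0.0138
grip_force: 45.0
```

The knob is pinched at 14 mm. I'll press it down, nudging 1 mm in +y to relieve the side load.

Call:
arm_command --series '[{"x":0,"y":0.7,"z":2,"rx":0,"ry":0,"rz":0},{"x":0,"y":1,"z":4,"rx":0,"ry":0,"rz":0},{"x":0,"y":1,"z":6,"rx":0,"ry":0,"rz":0},{"x":0,"y":1,"z":7.5,"rx":0,"ry":0,"rz":0},{"x":0,"y":1,"z":7.5,"rx":0,"ry":0,"rz":0},{"x":0,"y":1,"z":7.5,"rx":0,"ry":0,"rz":0}]'

```text
time: 14.8
tool_pos: [0.5316, 0.2524, 0.1119]
tool_rot: [3.141, 0.001, 2.981]
contact_force: [-2.4, 2.1, 8.8]
opening: 0.0137
grip_force: 45.0
```

Call:
arm_command --series '[{"x":0,"y":0.3,"z":1,"rx":0,"ry":0,"rz":0},{"x":0,"y":0.3,"z":1.2,"rx":0,"ry":0,"rz":0},{"x":0,"y":0.3,"z":1.2,"rx":0,"ry":0,"rz":0}]'

```text
time: 15.1
tool_pos: [0.5316, 0.2525, 0.1118]
tool_rot: [3.141, 0.001, 2.981]
contact_force: [-5.1, 0.6, 15.8]
opening: 0.0139
grip_force: 45.0
```

Force is 15.8 N, so the knob is fully down. Turn clockwise and check partway.

Call:
arm_command --series '[{"x":0,"y":0,"z":0,"rx":0,"ry":0,"rz":4},{"x":0,"y":0,"z":0,"rx":0,"ry":0,"rz":8},{"x":0,"y":0,"z":0,"rx":0,"ry":0,"rz":12},{"x":0,"y":0,"z":0,"rx":0,"ry":0,"rz":12}]'

```text
time: 15.5
tool_pos: [0.5316, 0.2524, 0.1118]
tool_rot: [3.141, 0.001, 2.77]
contact_force: [-3.3, -1.0, 16.6]
opening: 0.0136
grip_force: 45.0
```

Call:
arm_command --series '[{"x":0,"y":0,"z":0,"rx":0,"ry":0,"rz":4},{"x":0,"y":0,"z":0,"rx":0,"ry":0,"rz":8},{"x":0,"y":0,"z":0,"rx":0,"ry":0,"rz":12},{"x":0,"y":0,"z":0,"rx":0,"ry":0,"rz":16},{"x":0,"y":0,"z":0,"rx":0,"ry":0,"rz":20},{"x":0,"y":0,"z":0,"rx":0,"ry":0,"rz":24},{"x":0,"y":0,"z":0,"rx":0,"ry":0,"rz":28},{"x":0,"y":0,"z":0,"rx":0,"ry":0,"rz":32},{"x":0,"y":0,"z":0,"rx":0,"ry":0,"rz":36},{"x":0,"y":0,"z":0,"rx":0,"ry":0,"rz":40},{"x":0,"y":0,"z":0,"rx":0,"ry":0,"rz":44},{"x":0,"y":0,"z":0,"rx":0,"ry":0,"rz":48},{"x":0,"y":0,"z":0,"rx":0,"ry":0,"rz":52},{"x":0,"y":0,"z":0,"rx":0,"ry":0,"rz":56},{"x":0,"y":0,"z":0,"rx":0,"ry":0,"rz":58},{"x":0,"y":0,"z":0,"rx":0,"ry":0,"rz":58},{"x":0,"y":0,"z":0,"rx":0,"ry":0,"rz":58}]'

```text
time: 17.2
tool_pos: [0.5314, 0.2523, 0.1117]
tool_rot: [3.141, 0.0, 1.759]
contact_force: [-4.7, -0.8, 16.3]
opening: 0.0139
grip_force: 45.0
```

Run:
```python
from h import *
s=observe();print(s['torque'],s['qpos'],s['tool_rot'])
```

```text
[-0.24935228  1.13651157 -0.08614959] [ 3.13256437e-01  6.46894821e-01  1.55859225e+00 -5.76176819e-04
  9.35858355e-01  1.25079081e-01] [3.14128956e+00 4.29512715e-04 1.75931531e+00]
```

Call:
arm_command --series '[{"x":0,"y":0,"z":0,"rx":0,"ry":0,"rz":2},{"x":0,"y":0,"z":0,"rx":0,"ry":0,"rz":3},{"x":0,"y":0,"z":0,"rx":0,"ry":0,"rz":3}]'

```text
time: 17.5
tool_pos: [0.5314, 0.2523, 0.1117]
tool_rot: [3.141, 0.001, 1.707]
contact_force: [-4.6, -0.5, 15.8]
opening: 0.0139
grip_force: 45.0
```

Run:
```python
from h import *
s=observe();print(s['torque'],s['tool_rot'])
```

```text
[-0.25887275  1.23474013  0.22190166] [3.14123036e+00 5.93792070e-04 1.70711083e+00]
```

The torque is rising, so it's at the end stop. Let the knob up gently, open, and retreat.

Call:
arm_command --series '[{"x":0,"y":0,"z":-3,"rx":0,"ry":0,"rz":0},{"x":0,"y":0,"z":-6,"rx":0,"ry":0,"rz":0},{"x":0,"y":0,"z":-8,"rx":0,"ry":0,"rz":0},{"x":0,"y":0,"z":-8,"rx":0,"ry":0,"rz":0}]'

```text
time: 17.9
tool_pos: [0.5313, 0.2523, 0.1181]
tool_rot: [-3.141, 0.001, 1.707]
contact_force: [-1.2, -0.8, 3.7]
opening: 0.0138
grip_force: 45.0
```

Call:
arm_command --series '[{"x":0,"y":0,"z":0,"rx":0,"ry":0,"rz":0},{"x":0,"y":0,"z":0,"rx":0,"ry":0,"rz":0},{"x":0,"y":0,"z":0,"rx":0,"ry":0,"rz":0},{"x":0,"y":0,"z":0,"rx":0,"ry":0,"rz":0},{"x":0,"y":0,"z":-20,"rx":0,"ry":0,"rz":0},{"x":0,"y":0,"z":-50,"rx":0,"ry":0,"rz":0},{"x":0,"y":0,"z":-90,"rx":0,"ry":0,"rz":0},{"x":0,"y":0,"z":-120,"rx":0,"ry":0,"rz":0},{"x":0,"y":0,"z":-120,"rx":0,"ry":0,"rz":0},{"x":0,"y":0,"z":-120,"rx":0,"ry":0,"rz":0}]' --hand 50

```text
time: 18.9
tool_pos: [0.5314, 0.2527, 0.2382]
tool_rot: [3.141, -0.0, 1.707]
contact_force: [-0.9, -0.3, -0.8]
opening: 0.0501
grip_force: 0.0
```

Run:
```python
from fit import *
p=cam('scene'); cv2.imwrite('pics/s5c.png',cv2.resize(p['pixels'][140:360,80:440],None,fx=2.2,fy=2.2,interpolation=2))
for q in('heat_sink','knob_grip','keeper_tip'):
    for r in mark_of(p,q): print(q,np.round(r['point'],4),r['confidence'])
```

```text
heat_sink [0.5456 0.169  0.0097] 0.64
knob_grip [0.5331 0.2509 0.0715] 0.64
knob_grip [0.7285 0.4846 0.0701] 0.62
knob_grip [0.3281 0.2708 0.0491] 0.52
keeper_tip [0.5355 0.1901 0.0409] 0.9
keeper_tip [0.7865 0.4684 0.0439] 0.62
keeper_tip [0.3705 0.265  0.0265] 0.53
```

View pics/s5c.png

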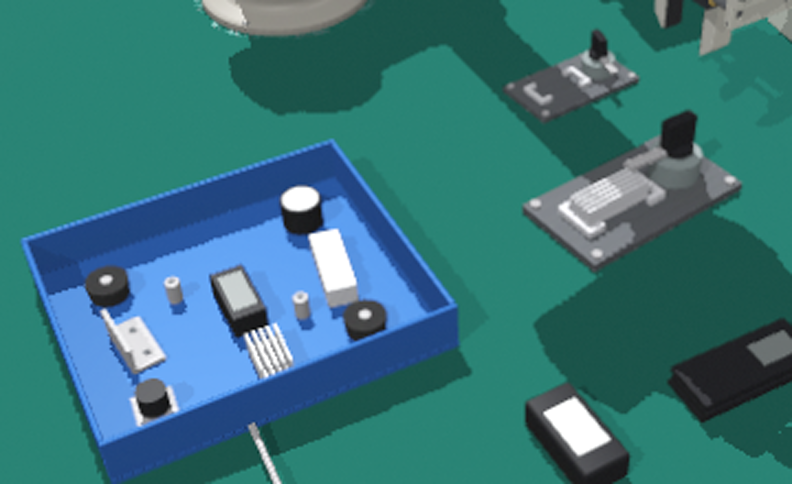

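The sink is in the nest at (605,190), and the keeper arm lies over its end at (645,160). The keeper tip reads z = 0.041 m, so the knob has sprung up. The other ten parts are in the bin and the gripper is clear.

```bash
python3 -c "
from h import *
print(hand_in())"
```

```text
the job is handed in; nothing more can be done
None
```

I've handed the job in: the heat sink lies fins up in the nest, the keeper is turned to its end stop over the sink's end, the knob is back up and the other ten parts are still in the bin. This is from the last camera view at 18.9 s; the hand-in returned no verdict.

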